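# Stagger the washed garnish boxes to air-dry

## Task

Stack the two washed garnish boxes standing on the table onto the one on the drip tray so that all three can air-dry: set the first parallel on it with its foot down inside the mouth and its floor on the lips, but shifted lengthwise about 3 cm so that one end stays open, then set the other on top in the same way, shifted about 3 cm back the other way. Either box may go first and either end may be left open first; let the stack stand by itself on the tray and leave the other things where they are.

Things in the scene. Friction and masses are not known exactly. Their poses are not given: they have to be found in the camera images.
- drip_tray: shallow oblong steel tray, 265 mm along its y, 170 mm along its x, 12 mm high, with a wire draining grid lying in it, fixed to the table; origin at the centre of its underside, z up. What stands on the grid stands 12 mm above the table.
- base_box: bottom of the stack, loose and upright on the drip tray: steel garnish box, open top, 180 long (its x) x 64 wide (its y) x 52 mm high; origin at the centre of its underside, z up. The three boxes are identical. Walls 3 mm, flush outside; at the top a flat lip turned inward, 7 mm wide, leaves a mouth 166 x 50 mm. About 0.25 kg.
- box_a: upright on the table: steel garnish box, open top, 180 long (its x) x 64 wide (its y) x 52 mm high; origin at the centre of its underside, z up. Its lowest 8 mm are a foot 90 x 44 mm centred under the floor, lower half stepped in 2.5 mm. In another's mouth the foot has 3 mm play each side and can shift 38 mm each way lengthwise. Grip it across its width, from above.
- box_b: upright on the table, identical to the other two: steel garnish box, open top, 180 long (its x) x 64 wide (its y) x 52 mm high; origin at the centre of its underside, z up. A box seated on another (floor on the lips, foot in the mouth) stands 44 mm higher than it; one whose foot is not in the mouth stands 52 mm higher or tilted.
- cooker_front (a point): foremost point (the lid latch) of the big round rice cooker behind the boxes, fixed, 343 mm high, drum about 420 mm across; do not press on it: it stands in the way of a straight swing from one side of the table to the other.
- dial_timer: bystander: round white kitchen timer with red dial, 69 mm across, 44 mm high; origin at the centre of its underside
- pepper_mill: bystander: small grey and clear mill, 44 mm across, 90 mm high; origin at the centre of its underside
- yogurt_tub: bystander: white plastic tub with foil lid, 72 mm across, 71 mm high; origin at the centre of its underside
- short_tin: bystander: closed tin, 75 mm across, 58 mm high; origin at the centre of its underside
- peeler: bystander: white-handled peeler, 170 mm long, lying flat; origin at the centre of its underside

How it is judged:
By the outcome, as a careful person would: the job done as asked, in the order asked, and still so for the second after the job is handed in, with the robot touching nothing.
It also fails if it takes over 72 s, if anything falls off the work surface, if the arm or the gripper's body presses on something with over 40 N, if the wrist force passes 120 N, or if a joint passes its speed limit or range.

## Robot

A 6-joint arm with a two-finger parallel gripper is mounted at the origin on a cart in front of the work surface, level with it; the furniture and walls round the work are solid. World frame = base frame: x ahead of the robot, y to its left, z up, the work surface at z = 0. Lengths are in mm, angles in rad, forces in N, time in s.
With the tool pointing down it reaches from about 225 to 875 mm from the base axis. Payload 3.4 kg.
Tool frame: the origin (TCP) lies at the very end of the fingers, on their centre line; the grasp point (between the pads) lies robot.pinch_z behind it (robot.pinch_z is the distance from the TCP to the grasp point, in mm); z points along the fingers, y is the line along which they close (so a half turn about z gives the same grasp; the last joint's range is limited). The gripper opens to 85 mm and grips with 20 to 120 N. Pads are 22 mm wide; open, the fingers measure 114 mm over their backs; the gripper's body (76 mm by 85 mm) begins 54 mm behind the grasp point. The pads swing forward as they close: fully open they stand 13 mm farther back than shut.
Start: joints at [1.206, 0.276, 1.505, -0, 1.361, -0.121], TCP at [138.815, 558.026, 231.328] pointing down, gripper open.
Joint ranges: [-2.89, 2.89], [-0.75, 2.08], [0.22, 2.7], [-1.18, 4.32], [0.11, 2.71], [-2.7, 2.7]. Speed limits (rad/s): [2.57, 2.57, 3.14, 3.14, 3.14, 3.14].

## Interface

Orientations are given as [roll, pitch, yaw] about the fixed x, y, z axes, in that order (R = Rz(yaw) Ry(pitch) Rx(roll)).
In Python, from workcell import robot, cam gives the robot as it stands (robot), with the cameras (cam).
- The arm moves only by the tool shift_gripper, called as name(argument=value, ...) on one line, values as JSON. Schema: {"type":"object","properties":{"rows":{"type":"array","items":{"type":"array","prefixItems":[{"type":"array","items":{"type":"number"},"minItems":3,"maxItems":3},{"type":"array","items":{"type":"number"},"minItems":3,"maxItems":3}],"minItems":2,"maxItems":2},"minItems":1,"maxItems":12},"jaw":{"type":"number"},"only":{"type":"string"},"quiet":{"type":"boolean"},"lines":{"type":"string"}},"required":["rows"],"additionalProperties":false}. rows is a list of rows, 1 to 12 of them, each written [[dx, dy, dz], [rx, ry, rz]]: dx, dy, dz in shares of the most that a row can go, 1 being 62.5 mm, then a rotation vector rx, ry, rz in fractions of the full range, 1 being 2 pi rad; each row shifts and turns the commanded pose from where the row before left it, along the tool's axes as they then stand; what a row does not reach is not made up. A row lasts 1/8 s, in which the tool goes at most 62.5 mm and 0.188 rad, less where a joint would pass 70% of its speed; a pose out of reach is approached as far as the arm can. jaw is the opening from 0.0 (shut) to 1.0 (fully open), set as the call begins (left out keeps the last). The fingers move at their own pace and stop on an object; the grip force is fixed at half the most. Time passes only in rows, so rows that do not move let the fingers close. The tool returns the time, the measured TCP pose, the force, the opening and the grip force at its end. only (a regular expression) keeps the lines of the reply that match it, lines (a string "A,B") keeps lines A to B, and quiet returns only ok. Shift and turn numbers lie between -1 and 1, and a call with a number outside is refused. Input that does not fit is refused with a message, and nothing moves.
- robot.sense(): the state, without advancing time (a new reading comes with each control period).
- cam.get_image(name): name is "scene" or "top" or "wrist"; returns a dict with "image" (400x640x3 uint8, blue, green, red), "depth" (400x640 float32, mm along the optical axis (not along the pixel's ray), 0 where there is no reading), "camera_matrix" (3x3 intrinsics, pixels), "origin" and "rotation" of the camera in the world. Camera axes: x right, y down, z forward; pixel columns grow to the right and rows downward; lengths in mm; the calibration is good to about 2 mm. A picture is of the moment at which its call begins.
- robot.finish_job(): hands the job in; it is judged then, once.
The state is a dict: "time": time; "joints": joint angles; "qvel": joint speeds; "effort": joint torques, N m; "tool_pos": TCP position; "tool_rot": TCP orientation; "contact_force": force on the tool from outside, world axes, zero at the start; "torque": the same for the moment, N m; "width": opening from 0.0 (shut) to 1.0 (fully open); "grasp_force": force on a finger pad.
Only numpy, scipy, OpenCV 4.12 (cv2) and the standard library are available. Lean on these libraries where they do the work, as an engineer would, in place of code of your own. Each camera call takes 0.05 s, during which the arm holds its last target. There are 200 camera calls.

## Working session

There is one attempt and no reset: what is moved stays moved. The work goes in short steps, Python scripts to look and compute and a tool call to move; the robot and the scene stay as the last step left them, time stands still between calls to the robot, and variables do not carry over. Pictures are saved under pics/ and viewed, at most 10 in all, crops included, and the job is handed in when it is done.

```bash
ls; mkdir -p pics
```

Create h.py:
```python
from workcell import robot, cam
import numpy as np, cv2
def grab(n):
    d=cam.get_image(n); np.savez(f'/tmp/{n}.npz',**d); return d
def load(n): return dict(np.load(f'/tmp/{n}.npz'))
def pt(d,u,v,z=None):
    K=d['camera_matrix'];R=np.array(d['rotation']);o=np.array(d['origin'])
    r=R@np.linalg.solve(K,[u,v,1.])
    s=d['depth'][int(round(v)),int(round(u))] if z is None else (z-o[2])/r[2]
    return o+s*r
```

Run:
```python
from h import *
for n in('scene','top'):
    d=grab(n); cv2.imwrite(f'pics/{n}0.png',d['image']); print(n,d['origin'],d['rotation'])
print(robot.sense(),robot.pinch_z)
```

```text
pics
workcell.py
scene [-321.13815214 -953.0326166   704.6629868 ] [-2.0143632  -0.02143649 -0.84282873]
top [ 423.17550413 -188.88152744 1636.67940281] [-3.05696133  0.00718634 -1.57603772]
{'time': 0.1, 'joints': array([ 1.20599063e+00,  2.76525977e-01,  1.50603895e+00,  8.97134649e-06,
        1.36068224e+00, -1.20991750e-01]), 'qvel': array([ 0.00163389,  0.00057105, -0.00361621, -0.00105402,  0.00091034,
       -0.00092425]), 'effort': array([ 6.93318016e-04, -4.17702270e+01, -2.46403313e+01, -2.55737132e-04,
        5.76756138e-03,  1.94893846e-05]), 'tool_pos': array([138.63300653, 557.54247795, 230.51657888]), 'tool_rot': array([-3.13995130e+00, -2.08400968e-04,  2.89777665e+00]), 'contact_force': array([-0.18462368,  0.49321356, -0.39601874]), 'torque': array([0.00431406, 0.03163106, 0.01518687]), 'grasp_force': 0.0, 'width': 0.9997180891562453} 18.700000000000003
```

View pics/scene0.png

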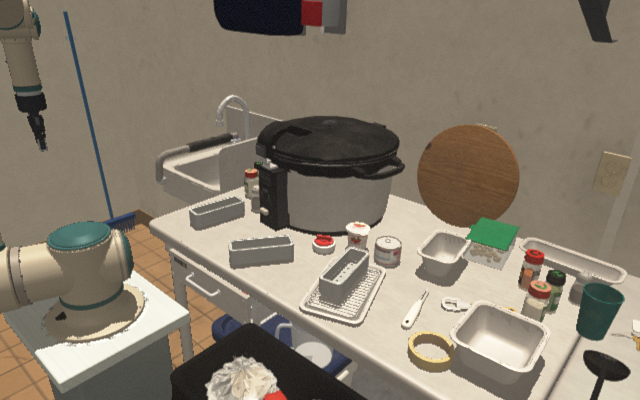

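View pics/top0.png

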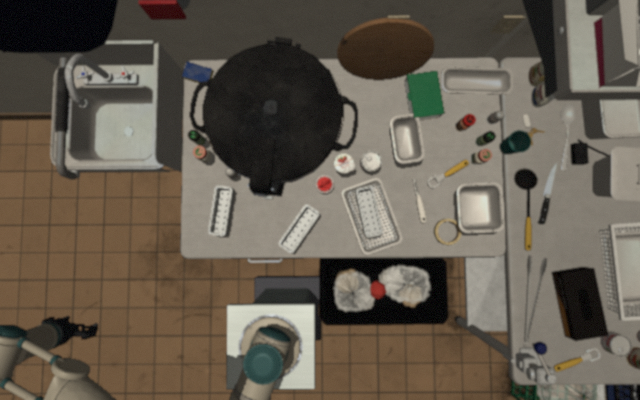

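Scene: boxes at (217,212), (262,250), and one on the tray at (345,278). Top: boxes at (222,211), (300,228), and the tray box at (370,215), with the cooker latch near (265,187). Next I enlarge both.

```bash
sed -i "s/R=np.array(d\['rotation'\])/R=Rotation.from_euler('xyz',d['rotation']).as_matrix()/; s/^import numpy.*/&\nfrom scipy.spatial.transform import Rotation/" h.py
```

Run:
```python
from h import *
t=load('top');s=load('scene')
a=cv2.resize(t['image'][165:265,195:405],None,fx=3.8,fy=3.8,interpolation=cv2.INTER_CUBIC)
b=cv2.resize(s['image'][185:325,180:420],None,fx=3.3,fy=3.3,interpolation=cv2.INTER_CUBIC)
cv2.imwrite('pics/topc.png',a);cv2.imwrite('pics/scenec.png',b)
for u,v in((222,211),(300,228),(370,215),(265,187),(325,184),(345,165),(240,240),(350,170)): print(u,v,pt(t,u,v).round())
```

```text
222 211 [493. 182.   6.]
300 228 [ 429. -108.    7.]
370 215 [ 475. -365.   26.]
265 187 [551. -19. 324.]
325 184 [ 588. -201.   45.]
345 165 [ 652. -273.   81.]
240 240 [386. 116.  -5.]
350 170 [ 635. -291.   72.]
```

View pics/topc.png

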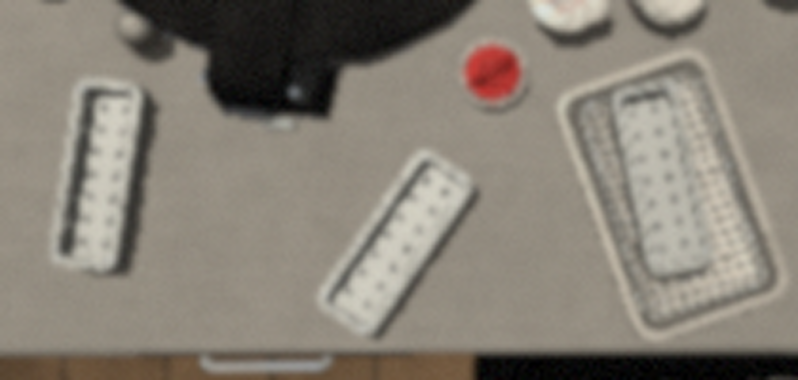

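View pics/scenec.png

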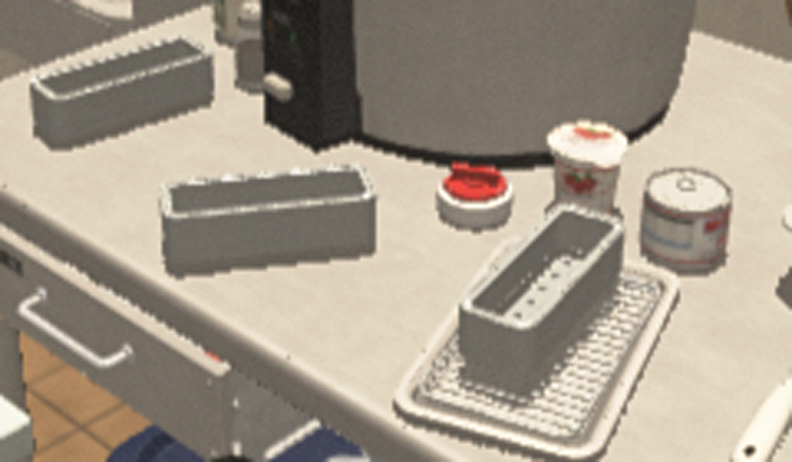

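Readings: in the top crop, box A's lip corners are about (80,80), (145,88), (118,272), (53,262) and box B's are (424,150), (474,183), (370,337), (318,297). The tray box's corners are (613,88), (675,85), (705,272), (648,275). The latch tip is at (285,122). I'll refine these with depth clouds from both views.

Add to h.py:
```python
def cloud(d):
    K=d['camera_matrix'];R=Rotation.from_euler('xyz',d['rotation']).as_matrix()
    v,u=np.mgrid[0:400,0:640]; D=d['depth']
    r=np.stack([(u-K[0,2])/K[0,0],(v-K[1,2])/K[1,1],np.ones(u.shape)],-1)*D[...,None]
    return (r@R.T+d['origin'])[D>0]
def rect(P,c,rad,zl,zh):
    m=(np.hypot(P[:,0]-c[0],P[:,1]-c[1])<rad)&(P[:,2]>zl)&(P[:,2]<zh); Q=P[m]
    if len(Q)<5: return len(Q)
    (c,s,a)=cv2.minAreaRect(Q[:,:2].astype(np.float32))
    if s[0]<s[1]: a+=90
    return len(Q),np.round(c,1),np.round(sorted(s),1),round((a+90)%180-90,1),'zmed',np.median(Q[:,2]).round(1), 'z95',np.percentile(Q[:,2],95).round(1)
```

Run:
```python
from h import *
def tri(p,q,t,s):
    pass
for n in('top','scene'):
    P=cloud(load(n))
    for nm,c,zl,zh in(('A',(493,182),40,75),('B',(429,-108),40,75),('base',(475,-365),52,90),('tray',(475,-365),3,25)): print(n,nm,rect(P,c,160 if nm=='tray' else 125,zl,zh))
    m=(np.hypot(P[:,0]-430,P[:,1]+235)<40);print('table z',np.median(P[m,2]))
    m=(P[:,2]>60)&(P[:,2]<380)&(abs(P[:,1])<150)&(P[:,0]>350);Q=P[m];i=Q[:,0].argsort()[:5];print('cooker',Q[i].round())
t=load('top');s=load('scene')
# two-view triangulation of lip corners
def ray(d,u,v):
    a=pt(d,u,v,0);o=np.array(d['origin']);r=a-o;return o,r/np.linalg.norm(r)
def tri(p,q):
    o1,r1=ray(t,195+p[0]/3.8,165+p[1]/3.8);o2,r2=ray(s,180+q[0]/3.3,185+q[1]/3.3)
    k=np.linalg.lstsq(np.c_[r1,-r2],o2-o1,rcond=None)[0];a=o1+k[0]*r1;b=o2+k[1]*r2
    return ((a+b)/2).round(1),np.linalg.norm(a-b).round(1)
print('A',tri((53,262),(32,88)),tri((145,88),(213,58)),tri((118,272),(55,100)),tri((80,80),(190,38)))
print('B',tri((318,297),(162,185)),tri((474,183),(376,193)),tri((370,337),(168,216)),tri((424,150),(355,168)))
print('base',tri((648,275),(462,309)),tri((675,85),(623,228)),tri((705,272),(525,327)),tri((613,88),(565,206)))
```

```text
top A (329, array([509.1, 178. ]), array([ 66.1, 212.1]), -8.3, 'zmed', np.float64(52.2), 'z95', np.float64(58.1))
top B (294, array([ 427.2, -103.8]), array([ 64.2, 179. ]), -35.0, 'zmed', np.float64(52.3), 'z95', np.float64(58.0))
top base (312, array([ 486.4, -356. ]), array([ 65.3, 180.1]), 11.7, 'zmed', np.float64(64.1), 'z95', np.float64(69.8))
top tray (2675, array([ 477.9, -365.6]), array([312.4, 314.8]), 85.9, 'zmed', np.float64(9.0), 'z95', np.float64(23.0))
table z 0.500506224066271
cooker [[ 351.  -68.   60.]
 [ 362.  -46.   60.]
 [ 376. -100.   61.]
 [ 408.  -61.   62.]
 [ 497. -114.   62.]]
scene A (407, array([506.7, 173.9]), array([ 75.1, 212.9]), -7.9, 'zmed', np.float64(48.1), 'z95', np.float64(52.4))
scene B (580, array([ 425.6, -108.2]), array([ 71.7, 180.3]), -36.2, 'zmed', np.float64(48.9), 'z95', np.float64(52.5))
scene base (541, array([ 485.4, -360.4]), array([ 66.3, 184.9]), 11.6, 'zmed', np.float64(61.8), 'z95', np.float64(64.7))
scene tray (2145, array([ 459.3, -364.7]), array([249.2, 282.9]), 38.6, 'zmed', np.float64(10.5), 'z95', np.float64(23.0))
table z -2.9113112300521493
cooker [[523. -16. 281.]
 [523. -16. 274.]
 [524.  -7. 269.]
 [524.  -7. 281.]
 [524. -19. 272.]]
A (array([411.7, 218.5,  39.8]), np.float64(6.4)) (array([574.3, 133.9,  44.9]), np.float64(1.1)) (array([399.3, 155.6,  53.1]), np.float64(0.5)) (array([586.5, 192.8,  44.6]), np.float64(9.7))
B (array([374.5, -32.8,  46.7]), np.float64(1.0)) (array([ 482.2, -181.8,   53.7]), np.float64(1.5)) (array([338.3, -83.4,  52.9]), np.float64(2.2)) (array([ 511.9, -132.1,   46.6]), np.float64(4.9))
base (array([ 397. , -347.5,   57.3]), np.float64(8.3)) (array([ 573.3, -372.3,   59.7]), np.float64(0.2)) (array([ 400.8, -401.5,   65.4]), np.float64(12.0)) (array([ 571.3, -314.2,   57.2]), np.float64(1.3))
```

Both views agree: lips stand at z≈52 (64 on the tray), A yaw ≈ -8°, B ≈ -35°, base ≈ +11.6°, and the latch is at x≈523, y≈-16. Next I move above A for a wrist view.

Create go.py:
```python
import sys
from h import *
# x y z(TCP) yawdeg -> deltas in tool axes
x,y,z,w=map(float,sys.argv[1:5]); s=robot.sense()
R=Rotation.from_euler('xyz',s['tool_rot']); T=Rotation.from_euler('xyz',[np.pi,0,np.radians(w)])
print('pos',s['tool_pos'].round(1),'rpy',s['tool_rot'].round(3),'t',s['time'],'d',(R.inv().apply([x,y,z]-s['tool_pos'])).round(1),'r',(R.inv()*T).as_rotvec().round(3))
```

```bash
python3 go.py 480 177 230 172
```

```text
pos [138.6 557.5 230.5] rpy [-3.14  -0.     2.898] t 0.1 d [-423.1 -286.9    0.9] r [-0.002 -0.    -0.104]
```

The rows are not in the units I measure in: shifts go in shares of 62.5 mm and turns go in shares of 2 pi rad. I convert before sending: -42 mm is -0.672, -29 mm is -0.464, -0.1 rad / 6.2832 = -0.0159.

shift_gripper(rows=[[[-0.672, -0.464, 0], [0, 0, 0]], [[-0.672, -0.464, 0], [0, 0, 0]], [[-0.672, -0.464, 0], [0, 0, 0]], [[-0.672, -0.464, 0], [0, 0, 0]], [[-0.672, -0.464, 0], [0, 0, 0]], [[-0.672, -0.464, 0], [0, 0, 0]], [[-0.672, -0.464, 0], [0, 0, 0]], [[-0.672, -0.464, 0], [0, 0, 0]], [[-0.672, -0.464, 0], [0, 0, 0]], [[-0.672, -0.464, 0], [0, 0, 0]], [[0, 0, 0], [0, 0, -0.0159]], [[0, 0, 0], [0, 0, 0]]], jaw=1.0)

```text
time: 1.6
tool_pos: [476.4, 174.6, 230.7]
tool_rot: [-3.141, -0.001, 2.995]
contact_force: [-0.8, -0.4, 0.4]
width: 0.998
grasp_force: 0.0
```

```bash
python3 go.py 480 177 230 172
```

Run:
```python
from h import *
d=grab('wrist'); cv2.imwrite('pics/w1.png',d['image']); print(d['origin'],d['rotation'],d['camera_matrix'])
```

```text
pos [476.4 174.6 230.7] rpy [-3.141e+00 -1.000e-03  2.995e+00] t 1.6 d [-3.3  2.9  0.7] r [-0.    -0.001 -0.007]
[398.91625065 185.64597995 373.27071445] [2.83379732e+00 1.23981226e-03 1.42422626e+00] [[318.35344162   0.         310.74708654]
 [  0.         318.35344162 199.77848865]
 [  0.           0.           1.        ]]
```

View pics/w1.png

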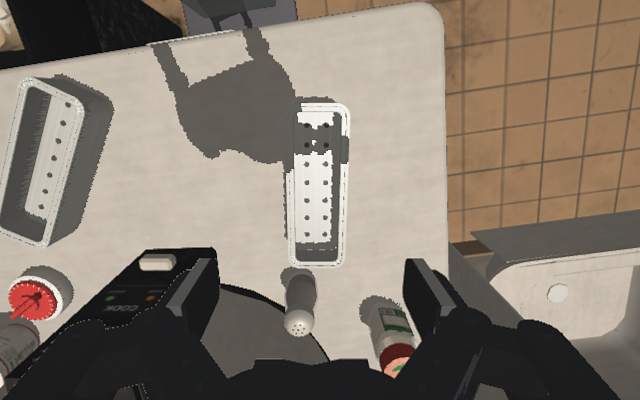

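Wrist view: box A is at px (288..350, 104..267), with lip corners about (297,104), (350,105), (343,267), (289,266). The pepper mill is just beyond its far end at (300,300), and B is at left (50,160).

Add to h.py:
```python
def fit(n,c,rad,zc,tol=5):
    return rect(cloud(load(n)),c,rad,zc-tol,zc+tol)
```

Run:
```python
from h import *
d=load('wrist')
for p in((297,104),(350,105),(343,267),(289,266),(300,255),(330,255)): print(p,pt(d,*p,52).round(1),pt(d,*p).round(1))
for r in(93,96,98,101): print(fit('wrist',(492,177),r,52),fit('top',(492,177),r,52))
print(fit('wrist',(427,-105),110,52))
P=cloud(d);m=(P[:,2]>70)&(P[:,2]<95)&(abs(P[:,1]-180)<40)&(P[:,0]<660)&(P[:,0]>560);print('mill',P[m].mean(0),P[m].min(0))
```

```text
(297, 104) [401.9 171.4  52. ] [401.9 171.4  52.6]
(350, 105) [410.3 221.9  52. ] [412.1 227.8   0. ]
(343, 267) [584.4 194.9  52. ] [614.8 196.4  -0.7]
(289, 266) [574.3 134.4  52. ] [6.026e+02 1.262e+02 1.000e-01]
(300, 255) [562.4 148.9  52. ] [575.5 146.   26.3]
(330, 255) [567.3 182.2  52. ] [581.  181.9  25.8]
(3343, array([492.3, 177.4]), array([ 64.1, 179.2]), -8.4, 'zmed', np.float64(51.3), 'z95', np.float64(52.6)) (254, array([492.9, 180.7]), array([ 65.5, 179.5]), -8.3, 'zmed', np.float64(52.3), 'z95', np.float64(56.4))
(3343, array([492.3, 177.4]), array([ 64.1, 179.2]), -8.4, 'zmed', np.float64(51.3), 'z95', np.float64(52.6)) (254, array([492.9, 180.7]), array([ 65.5, 179.5]), -8.3, 'zmed', np.float64(52.3), 'z95', np.float64(56.4))
(3343, array([492.3, 177.4]), array([ 64.1, 179.2]), -8.4, 'zmed', np.float64(51.3), 'z95', np.float64(52.6)) (254, array([492.9, 180.7]), array([ 65.5, 179.5]), -8.3, 'zmed', np.float64(52.3), 'z95', np.float64(56.4))
(3343, array([492.3, 177.4]), array([ 64.1, 179.2]), -8.4, 'zmed', np.float64(51.3), 'z95', np.float64(52.6)) (254, array([492.9, 180.7]), array([ 65.5, 179.5]), -8.3, 'zmed', np.float64(52.3), 'z95', np.float64(56.4))
(3818, array([ 426.2, -107. ]), array([ 66., 181.]), -35.1, 'zmed', np.float64(51.4), 'z95', np.float64(52.8))
mill [624.66870844 146.33709273  81.85365762] [613.57778184 140.07463355  70.05105495]
```

Converted, 40 mm is 0.64, 20 mm is 0.32, 0.001 rad / 6.2832 = 0.0002.

shift_gripper(rows=[[[-0.24, 0.08, 0], [0, 0, 0]], [[0, 0, 0], [0, 0, 0.0002]], [[0, 0, 0.64], [0, 0, 0]], [[0, 0, 0.64], [0, 0, 0]], [[0, 0, 0.64], [0, 0, 0]], [[0, 0, 0.32], [0, 0, 0]], [[0, 0, 0], [0, 0, 0]]], jaw=1.0)

```text
time: 2.52
tool_pos: [490.5, 178.1, 89.8]
tool_rot: [-3.14, -0.004, 2.997]
contact_force: [0.6, -0.2, 1.3]
width: 1.0
grasp_force: 0.0
```

```bash
python3 go.py 492.3 177.4 14 171.6
```

```text
pos [490.5 178.1  89.8] rpy [-3.14  -0.004  2.997] t 2.525 d [-2.2 -0.4 75.8] r [-0.001 -0.004  0.002]
```

Converted, 25 mm is 0.4, 15 mm is 0.24.

shift_gripper(rows=[[[-0.032, 0, 0.4], [0, 0, 0]], [[0, 0, 0.4], [0, 0, 0]], [[0, 0, 0.24], [0, 0, 0]], [[0, 0, 0.16], [0, 0, 0]], [[0, 0, 0], [0, 0, 0]]], jaw=1.0)

```text
time: 3.15
tool_pos: [494.0, 177.8, 16.2]
tool_rot: [-3.142, -0.0, 2.997]
contact_force: [-1.0, -0.8, 0.7]
width: 0.998
grasp_force: 0.0
```

shift_gripper(rows=[[[0, 0, 0], [0, 0, 0]], [[0, 0, 0], [0, 0, 0]], [[0, 0, 0], [0, 0, 0]], [[0, 0, 0], [0, 0, 0]], [[0, 0, 0], [0, 0, 0]], [[0, 0, 0], [0, 0, 0]]], jaw=0.0)

```text
time: 3.9
tool_pos: [494.9, 178.0, 17.3]
tool_rot: [3.141, 0.002, 2.997]
contact_force: [-0.5, -0.1, 6.3]
width: 0.741
grasp_force: 67.4
```

Converted, 45 mm is 0.72, -40 mm is -0.64, -0.1 rad / 6.2832 = -0.0159.

shift_gripper(rows=[[[0, 0, -0.24], [0, 0, 0]], [[0, 0, -0.48], [0, 0, 0]], [[0, 0, -0.64], [0, 0, 0]], [[0, 0, -0.64], [0, 0, 0]], [[0.48, 0, -0.32], [0, 0, 0]], [[0.72, 0, 0], [0, 0, 0]], [[0.64, 0, 0], [0, 0, 0]], [[0, 0, 0], [0, 0, -0.0159]], [[0, 0, 0], [0, 0, -0.0159]], [[0, 0, 0], [0, 0, -0.0159]], [[0, 0, 0], [0, 0, -0.008]], [[0, 0, 0], [0, 0, 0]]], jaw=0.0)

```text
time: 5.4
tool_pos: [379.6, 194.1, 161.5]
tool_rot: [-3.142, -0.0, -2.937]
contact_force: [0.3, -0.5, -2.6]
width: 0.739
grasp_force: 66.6
```

```bash
python3 go.py 380 -140 165 191.6
```

```text
pos [379.6 194.1 161.5] rpy [-3.142 -0.    -2.937] t 5.4 d [  67.5 -327.2   -3.4] r [-0.    -0.     0.002]
```

Converted, -41 mm is -0.656, -40 mm is -0.64.

shift_gripper(rows=[[[0.128, -0.64, 0], [0, 0, 0]], [[0.128, -0.64, 0], [0, 0, 0]], [[0.144, -0.656, 0], [0, 0, 0]], [[0.144, -0.656, 0], [0, 0, 0]], [[0.144, -0.656, 0], [0, 0, 0]], [[0.144, -0.656, 0], [0, 0, 0]], [[0.128, -0.656, 0], [0, 0, 0]], [[0.128, -0.656, 0], [0, 0, 0]], [[0, 0, 0], [0, 0, 0]], [[0, 0, 0], [0, 0, 0]]], jaw=0.0)

```text
time: 6.65
tool_pos: [379.4, -138.2, 161.2]
tool_rot: [3.14, -0.001, -2.938]
contact_force: [-0.5, -0.3, -2.3]
width: 0.739
grasp_force: 67.3
```

Run:
```python
from h import *
s=robot.sense();print(s['tool_pos'].round(1),s['tool_rot'].round(3))
d=grab('wrist'); cv2.imwrite('pics/w2.png',d['image'])
for c,r,z in(((486,-358),110,64),((427,-106),110,52)):
  print(fit('wrist',c,r,z))
h=s['tool_pos']
P=cloud(d)
print(rect(P,h[:2],130,h[2]+15,h[2]+50))
```

```text
[ 379.4 -138.2  161.2] [ 3.140e+00 -1.000e-03 -2.938e+00]
(4178, array([ 485.9, -358.9]), array([ 66.3, 181.3]), 10.9, 'zmed', np.float64(63.1), 'z95', np.float64(64.4))
(907, array([373.1, -49. ]), array([29.1, 66.6]), 12.2, 'zmed', np.float64(51.2), 'z95', np.float64(52.4))
(22154, array([ 350.5, -144.8]), array([108.8, 125.3]), 11.6, 'zmed', np.float64(195.4), 'z95', np.float64(203.7))
```

View pics/w2.png

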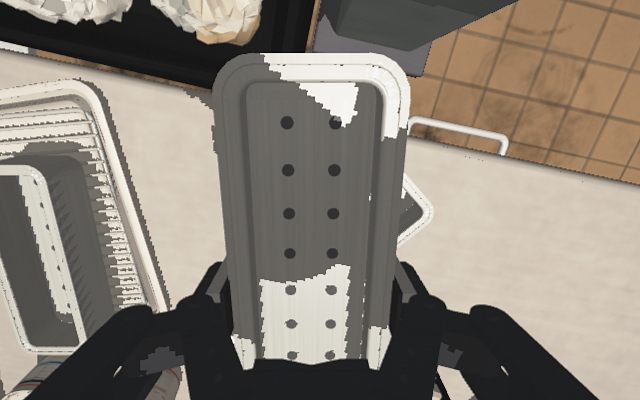

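The wrist view shows the carried box held level at (215..410, 55..360) and the tray box at left, close to the image edge. I'll move a bit nearer and fit both in tool axes.

Converted, -30 mm is -0.48, -10 mm is -0.16.

shift_gripper(rows=[[[-0.16, -0.48, 0], [0, 0, 0]], [[-0.16, -0.48, 0], [0, 0, 0]], [[0, 0, 0], [0, 0, 0]], [[0, 0, 0], [0, 0, 0]]], jaw=0.0)

```text
time: 7.2
tool_pos: [411.1, -191.8, 160.9]
tool_rot: [3.14, -0.001, -2.935]
contact_force: [0.3, 0.4, -3.0]
width: 0.739
grasp_force: 67.3
```

Add to h.py:
```python
def held(d,s,zl=25,zh=45):
    R=Rotation.from_euler('xyz',s['tool_rot']);Q=R.inv().apply(cloud(d)-s['tool_pos'])
    m=(Q[:,0]>35)&(Q[:,0]<120)&(abs(Q[:,1])<50)&(-Q[:,2]>zl)&(-Q[:,2]<zh);Q=Q[m]
    e=Q[(Q[:,0]>80)]
    return len(Q),'rear x',np.percentile(Q[:,0],[98,99.5,100]).round(1),'y',np.percentile(Q[:,1],[0,.5,99.5,100]).round(1),'h',np.median(-e[:,2]).round(1),'front',np.median(-Q[Q[:,0]<60][:,2]).round(1)
```

Run:
```python
from h import *
s=robot.sense();print(s['tool_pos'].round(1),s['tool_rot'].round(3))
d=grab('wrist')
print(fit('wrist',(486,-358),110,64),fit('wrist',(486,-358),110,64,3))
print(held(d,s)); cv2.imwrite('pics/w3.png',d['image'])
```

```text
[ 411.1 -191.8  160.9] [ 3.140e+00 -1.000e-03 -2.935e+00]
(5326, array([ 485.3, -359.7]), array([ 66. , 179.6]), 11.5, 'zmed', np.float64(63.3), 'z95', np.float64(64.5)) (5055, array([ 485.4, -359.7]), array([ 66. , 179.5]), 11.5, 'zmed', np.float64(63.3), 'z95', np.float64(64.5))
(12668, 'rear x', array([91.5, 91.9, 92.3]), 'y', array([-32.8, -32.2,  31.5,  32.3]), 'h', np.float64(34.3), 'front', np.float64(34.1))
```

Converted, -45 mm is -0.72, -43 mm is -0.688, 0.006 rad / 6.2832 = 0.001.

```bash
python3 go.py 458 -365.3 120 191.5
```

```text
pos [ 411.  -191.7  161. ] rpy [ 3.140e+00 -1.000e-03 -2.935e+00] t 7.25 d [ -10.5 -179.6   40.7] r [ 0.002 -0.001  0.006]
```

shift_gripper(rows=[[[0, -0.64, 0], [0, 0, 0]], [[0, -0.72, 0], [0, 0, 0]], [[0, -0.72, 0], [0, 0, 0]], [[-0.16, -0.688, 0], [0, 0, 0]], [[0, 0, 0.48], [0, 0, 0.001]], [[0, 0, 0.16], [0, 0, 0]], [[0, 0, 0], [0, 0, 0]]], jaw=0.0)

```text
time: 8.12
tool_pos: [456.1, -359.0, 120.6]
tool_rot: [3.139, -0.001, -2.941]
contact_force: [-0.0, -0.3, -1.1]
width: 0.741
grasp_force: 67.5
```

```bash
python3 go.py 458 -365.3 74 191.5
```

```text
pos [ 456.1 -359.   120.6] rpy [ 3.139e+00 -1.000e-03 -2.941e+00] t 8.125 d [-0.7 -6.7 46.6] r [ 0.003 -0.001 -0.   ]
```

Converted, 15 mm is 0.24, 10 mm is 0.16.

shift_gripper(rows=[[[-0.016, -0.096, 0], [0, 0, 0]], [[0, 0, 0.24], [0, 0, 0]], [[0, 0, 0.16], [0, 0, 0]], [[0, 0, 0], [0, 0, 0]], [[0, 0, 0], [0, 0, 0]]], jaw=0.0)

```text
time: 8.75
tool_pos: [459.1, -366.4, 96.2]
tool_rot: [3.141, 0.0, -2.942]
contact_force: [-0.8, 0.5, -2.9]
width: 0.732
grasp_force: 67.6
```

```bash
python3 go.py 458 -365.3 74 191.5
```

Run:
```python
from h import *
s=robot.sense();d=grab('wrist');print(held(d,s))
P=cloud(d);print(fit('wrist',(486,-358),110,64,4))
d=grab('scene');c=d['image'][220:340,280:420];cv2.imwrite('pics/s2.png',cv2.resize(c,None,fx=5,fy=5,interpolation=cv2.INTER_CUBIC)[:600])
```

```text
pos [ 459.1 -366.4   96.2] rpy [ 3.141  0.    -2.942] t 8.75 d [ 0.8  1.3 22.2] r [ 0.     0.    -0.002]
(12646, 'rear x', array([91.5, 91.9, 92.2]), 'y', array([-32.6, -32.2,  31.5,  32.4]), 'h', np.float64(34.2), 'front', np.float64(34.0))
0
```

View pics/s2.png

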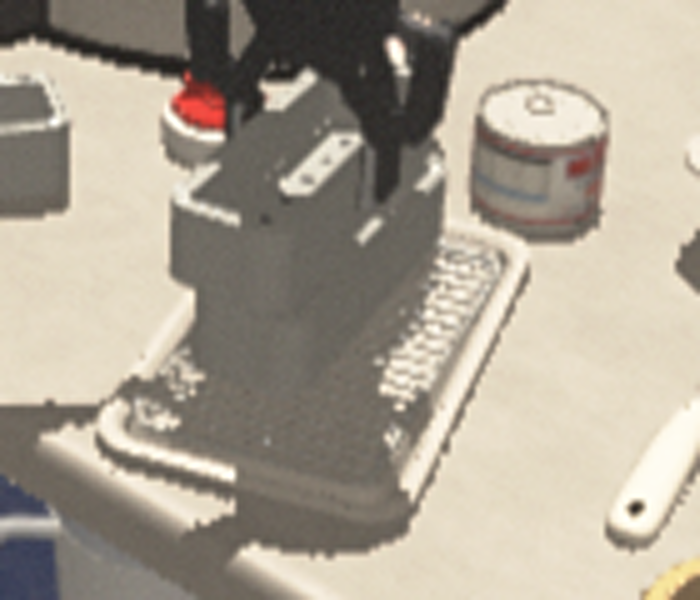

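The held box hovers parallel over the tray box, overhanging toward the robot. Lowering it in small steps.

Converted, 4 mm is 0.064, 3 mm is 0.048.

shift_gripper(rows=[[[0.016, 0.016, 0.064], [0, 0, 0]], [[0, 0, 0.064], [0, 0, 0]], [[0, 0, 0.064], [0, 0, 0]], [[0, 0, 0.048], [0, 0, 0]], [[0, 0, 0], [0, 0, 0]]], jaw=0.0)

```text
time: 9.48
tool_pos: [457.7, -365.4, 80.9]
tool_rot: [3.141, -0.0, -2.942]
contact_force: [-0.8, 0.1, -3.1]
width: 0.733
grasp_force: 67.6
```

shift_gripper(rows=[[[0, 0, 0.032], [0, 0, 0]], [[0, 0, 0.032], [0, 0, 0]], [[0, 0, 0], [0, 0, 0]]], jaw=0.0)

```text
time: 9.85
tool_pos: [457.8, -365.5, 77.1]
tool_rot: [3.141, -0.0, -2.942]
contact_force: [0.6, -0.3, -2.2]
width: 0.738
grasp_force: 67.6
```

Converted, 2 mm is 0.032, 1 mm is 0.016.

shift_gripper(rows=[[[0, 0, 0.032], [0, 0, 0]], [[0, 0, 0.016], [0, 0, 0]], [[0, 0, 0], [0, 0, 0]]], jaw=0.0)

```text
time: 10.22
tool_pos: [457.8, -365.5, 74.1]
tool_rot: [3.141, -0.0, -2.942]
contact_force: [-0.5, -1.2, -2.6]
width: 0.74
grasp_force: 67.6
```

shift_gripper(rows=[[[0, 0, 0.016], [0, 0, 0]], [[0, 0, 0], [0, 0, 0]]], jaw=0.0)

```text
time: 10.48
tool_pos: [457.9, -365.7, 73.4]
tool_rot: [-3.141, 0.0, -2.942]
contact_force: [-0.1, 0.9, -1.6]
width: 0.742
grasp_force: 67.7
```

Converted, 0.6 mm is 0.0096.

shift_gripper(rows=[[[0, 0, 0.0096], [0, 0, 0]], [[0, 0, 0], [0, 0, 0]]], jaw=0.0)

```text
time: 10.72
tool_pos: [457.9, -365.7, 73.3]
tool_rot: [-3.141, 0.0, -2.942]
contact_force: [-2.2, 0.3, 5.0]
width: 0.74
grasp_force: 68.5
```

shift_gripper(rows=[[[0, 0, 0], [0, 0, 0]], [[0, 0, 0], [0, 0, 0]], [[0, 0, 0], [0, 0, 0]], [[0, 0, 0], [0, 0, 0]]], jaw=1.0)

```text
time: 11.22
tool_pos: [457.9, -365.6, 72.5]
tool_rot: [3.141, -0.0, -2.942]
contact_force: [-0.1, 0.1, -0.4]
width: 0.996
grasp_force: 0.0
```

shift_gripper(rows=[[[0, 0, -0.16], [0, 0, 0]], [[0, 0, -0.32], [0, 0, 0]], [[0, 0, -0.64], [0, 0, 0]], [[0, 0, -0.64], [0, 0, 0]], [[0, 0, -0.32], [0, 0, 0]], [[0, 0, 0], [0, 0, 0]]], jaw=1.0)

```text
time: 11.98
tool_pos: [458.7, -366.5, 205.2]
tool_rot: [-3.137, 0.003, -2.942]
contact_force: [0.2, -0.0, 0.1]
width: 0.997
grasp_force: 0.0
```

Run:
```python
from h import *
s=robot.sense();d=grab('wrist');print(s['tool_pos'])
grab('scene');grab('top')
for n in('wrist','scene','top'):print(fit(n,(456,-365),105,108,5))
P=cloud(load('wrist'));print(fit('wrist',(486,-358),110,64,4))
```

```text
[ 458.723618   -366.47201394  205.1657931 ]
(6051, array([ 456.3, -366.7]), array([ 64.3, 180.2]), 11.3, 'zmed', np.float64(107.3), 'z95', np.float64(108.5))
(413, array([ 455.9, -367.1]), array([ 66.3, 185.1]), 11.5, 'zmed', np.float64(106.6), 'z95', np.float64(108.6))
(175, array([ 455.9, -362.1]), array([ 65. , 180.3]), 12.8, 'zmed', np.float64(107.8), 'z95', np.float64(112.2))
(10149, array([ 476.9, -362.7]), array([ 54.7, 200.1]), 11.3, 'zmed', np.float64(66.6), 'z95', np.float64(67.7))
```

Box A is seated with its lip at z≈108 (64+44), shifted about 30 mm toward the robot. Next is B.

```bash
python3 go.py 415 -107 205 191.4
```

```text
pos [ 457.3 -365.   201.6] rpy [ 3.140e+00 -1.000e-03 -2.942e+00] t 12.125 d [ -9.6 261.3  -2.9] r [ 0.002 -0.001  0.   ]
```

Converted, 44 mm is 0.704, 40 mm is 0.64, 0.17 rad / 6.2832 = 0.0271.

shift_gripper(rows=[[[0, 0.704, 0], [0, 0, 0]], [[0, 0.704, 0], [0, 0, 0]], [[0, 0.704, 0], [0, 0, 0]], [[-0.064, 0.704, 0], [0, 0, 0]], [[-0.064, 0.704, 0], [0, 0, 0]], [[-0.064, 0.64, 0], [0, 0, 0]], [[0, 0, 0], [0, 0, 0.0255]], [[0, 0, 0], [0, 0, 0.0255]], [[0, 0, 0], [0, 0, 0.0255]], [[0, 0, 0], [0, 0, 0.0255]], [[0, 0, 0], [0, 0, 0.0271]], [[0, 0, 0], [0, 0, 0]]], jaw=1.0)

```text
time: 13.62
tool_pos: [417.4, -108.1, 201.5]
tool_rot: [-3.141, -0.003, 2.533]
contact_force: [-0.4, 0.1, -0.5]
width: 1.0
grasp_force: 0.0
```

Run:
```python
from h import *
d=grab('wrist')
print(fit('wrist',(427,-106),110,52),fit('wrist',(456,-366),105,108,5))
```

```bash
python3 go.py 426 -107 90 144.9
```

```text
(4090, array([ 426.3, -107.1]), array([ 64.1, 180.6]), -35.1, 'zmed', np.float64(51.3), 'z95', np.float64(52.6)) (989, array([ 379.6, -381.4]), array([27.4, 67.9]), -83.2, 'zmed', np.float64(107.4), 'z95', np.float64(108.6))
pos [ 417.6 -108.1  201.7] rpy [-3.141e+00 -2.000e-03  2.534e+00] t 13.675 d [ -6.5   5.8 111.7] r [-0.    -0.002  0.005]
```

Converted, 40 mm is 0.64, 30 mm is 0.48, 0.005 rad / 6.2832 = 0.0008.

shift_gripper(rows=[[[-0.096, 0.096, 0.48], [0, 0, 0.0008]], [[0, 0, 0.64], [0, 0, 0]], [[0, 0, 0.64], [0, 0, 0]], [[0, 0, 0], [0, 0, 0]], [[0, 0, 0], [0, 0, 0]]], jaw=1.0)

```text
time: 14.3
tool_pos: [427.3, -107.2, 93.5]
tool_rot: [3.141, 0.001, 2.527]
contact_force: [-0.2, 0.5, 0.4]
width: 0.997
grasp_force: 0.0
```

```bash
python3 go.py 426.3 -107.1 14 144.9
```

```text
pos [ 427.3 -107.2   93.5] rpy [3.141e+00 1.000e-03 2.527e+00] t 14.3 d [ 1.  -0.5 79.5] r [ 0.     0.001 -0.002]
```

Converted, 30 mm is 0.48, 25 mm is 0.4.

shift_gripper(rows=[[[0.016, 0, 0.48], [0, 0, 0]], [[0, 0, 0.4], [0, 0, 0]], [[0, 0, 0.24], [0, 0, 0]], [[0, 0, 0.128], [0, 0, 0]], [[0, 0, 0], [0, 0, 0]]], jaw=1.0)

```text
time: 14.92
tool_pos: [426.5, -106.6, 15.4]
tool_rot: [3.141, 0.001, 2.526]
contact_force: [0.8, -0.6, -0.1]
width: 0.999
grasp_force: 0.0
```

shift_gripper(rows=[[[0, 0, 0], [0, 0, 0]], [[0, 0, 0], [0, 0, 0]], [[0, 0, 0], [0, 0, 0]], [[0, 0, 0], [0, 0, 0]], [[0, 0, 0], [0, 0, 0]], [[0, 0, 0], [0, 0, 0]]], jaw=0.0)

```text
time: 15.68
tool_pos: [426.7, -106.6, 15.8]
tool_rot: [3.141, 0.002, 2.526]
contact_force: [-0.5, 0.9, 6.2]
width: 0.738
grasp_force: 65.8
```

shift_gripper(rows=[[[0, 0, -0.16], [0, 0, 0]], [[0, 0, -0.48], [0, 0, 0]], [[0, 0, -0.64], [0, 0, 0]], [[0, 0, -0.8], [0, 0, 0]], [[0, 0, -0.64], [0, 0, 0]], [[0, 0, 0], [0, 0, -0.0255]], [[0, 0, 0], [0, 0, -0.0255]], [[0, 0, 0], [0, 0, -0.0255]], [[0, 0, 0], [0, 0, -0.0255]], [[0, 0, 0], [0, 0, -0.0271]], [[0, 0, 0], [0, 0, 0]]], jaw=0.0)

```text
time: 17.05
tool_pos: [425.2, -106.1, 184.8]
tool_rot: [3.141, -0.0, -2.949]
contact_force: [-0.2, 0.0, -2.4]
width: 0.738
grasp_force: 66.9
```

```bash
python3 go.py 400 -180 190 191.4
```

```text
pos [ 425.2 -106.1  184.8] rpy [ 3.141 -0.    -2.949] t 17.05 d [ 38.8 -67.7  -5.2] r [ 0.    -0.    -0.007]
```

Converted, -35 mm is -0.56, 15 mm is 0.24, -0.007 rad / 6.2832 = -0.0011.

shift_gripper(rows=[[[0.24, -0.56, -0.16], [0, 0, -0.0011]], [[0.24, -0.56, -0.16], [0, 0, 0]], [[0, 0, 0], [0, 0, 0]], [[0, 0, 0], [0, 0, 0]]], jaw=0.0)

```text
time: 17.55
tool_pos: [409.5, -180.2, 204.5]
tool_rot: [3.14, -0.0, -2.943]
contact_force: [0.5, -0.4, -2.8]
width: 0.738
grasp_force: 67.4
```

Run:
```python
from h import *
s=robot.sense();print(s['tool_pos'].round(1),s['tool_rot'].round(4))
d=grab('wrist')
print(fit('wrist',(456,-366),105,108,5),held(d,s))
print(fit('wrist',(485,-360),110,64,4)); grab('scene');print(fit('scene',(456,-366),105,108,5))
```

```text
[ 409.5 -180.2  204.5] [ 3.1401e+00 -4.0000e-04 -2.9427e+00]
(6886, array([ 455.9, -367. ]), array([ 66.9, 180.2]), 11.4, 'zmed', np.float64(107.3), 'z95', np.float64(108.6)) (12549, 'rear x', array([89.6, 90. , 90.3]), 'y', array([-32.8, -32.4,  31.3,  31.9]), 'h', np.float64(35.8), 'front', np.float64(35.6))
(5896, array([ 475.5, -361.1]), array([ 64.8, 199.3]), 11.4, 'zmed', np.float64(66.6), 'z95', np.float64(67.7))
(408, array([ 455.7, -367.3]), array([ 66.7, 183.5]), 11.1, 'zmed', np.float64(106.7), 'z95', np.float64(108.7))
```

Converted, -45 mm is -0.72, -40 mm is -0.64.

```bash
python3 go.py 485.4 -360.4 160 191.4
```

```text
pos [ 409.7 -179.8  204.3] rpy [ 3.140e+00 -1.000e-03 -2.941e+00] t 17.65 d [ -38.2 -192.2   44. ] r [ 0.001 -0.001  0.002]
```

shift_gripper(rows=[[[-0.16, -0.64, 0], [0, 0, 0]], [[-0.16, -0.72, 0], [0, 0, 0]], [[-0.16, -0.72, 0], [0, 0, 0]], [[-0.144, -0.72, 0], [0, 0, 0]], [[0, -0.24, 0.16], [0, 0, 0]], [[0, 0, 0.32], [0, 0, 0]], [[0, 0, 0.24], [0, 0, 0]], [[0, 0, 0], [0, 0, 0]], [[0, 0, 0], [0, 0, 0]]], jaw=0.0)

```text
time: 18.77
tool_pos: [486.5, -358.8, 160.2]
tool_rot: [-3.141, 0.001, -2.94]
contact_force: [-0.4, -0.6, -2.3]
width: 0.733
grasp_force: 67.5
```

```bash
python3 go.py 485.4 -360.4 136 191.4
```

```text
pos [ 486.5 -358.8  160.2] rpy [-3.141e+00  1.000e-03 -2.940e+00] t 18.775 d [ 1.4 -1.3 24.2] r [-0.001  0.001  0.003]
```

Converted, 15 mm is 0.24, 8 mm is 0.128, 0.003 rad / 6.2832 = 0.0005.

shift_gripper(rows=[[[0.016, -0.016, 0.24], [0, 0, 0.0005]], [[0, 0, 0.128], [0, 0, 0]], [[0, 0, 0], [0, 0, 0]], [[0, 0, 0], [0, 0, 0]]], jaw=0.0)

```text
time: 19.27
tool_pos: [485.5, -360.5, 136.7]
tool_rot: [-3.142, 0.0, -2.943]
contact_force: [0.5, 0.0, -2.3]
width: 0.742
grasp_force: 67.5
```

Run:
```python
from h import *
s=robot.sense();d=grab('wrist');print(held(d,s))
P=cloud(d)
R=Rotation.from_euler('xyz',s['tool_rot']);Q=R.inv().apply(P-s['tool_pos'])
m=(abs(s['tool_pos'][2]-Q[:,2]*0+0*Q[:,2])>0)&(abs(P[:,2]-108)<4)&(abs(Q[:,1])<60)&(Q[:,0]>60)&(Q[:,0]<150)
Q=Q[m];print(len(Q),'lower box in tool: y',np.percentile(Q[:,1],[0,1,99,100]).round(1),'rear',Q[:,0].max().round(1))
```

```bash
python3 go.py 485.4 -360.4 116.2 191.4
```

```text
(12555, 'rear x', array([89.7, 90. , 90.4]), 'y', array([-32.9, -32.4,  31.3,  31.8]), 'h', np.float64(35.8), 'front', np.float64(35.6))
3633 lower box in tool: y [-32.4 -31.6  31.1  31.9] rear 120.7
pos [ 485.6 -360.6  136.9] rpy [-3.141  0.    -2.943] t 19.325 d [ 0.2  0.2 20.7] r [-0.     0.    -0.001]
```

Same camera, same view: the lower box is aligned to within 0.5 mm laterally, with a 30.5 mm shift. Lowering.

Converted, 5 mm is 0.08, 3 mm is 0.048.

shift_gripper(rows=[[[0, 0, 0.08], [0, 0, 0]], [[0, 0, 0.08], [0, 0, 0]], [[0, 0, 0.048], [0, 0, 0]], [[0, 0, 0.048], [0, 0, 0]], [[0, 0, 0], [0, 0, 0]]], jaw=0.0)

```text
time: 19.95
tool_pos: [485.3, -360.2, 120.3]
tool_rot: [3.141, -0.0, -2.943]
contact_force: [-0.5, 0.2, -2.5]
width: 0.739
grasp_force: 67.5
```

shift_gripper(rows=[[[0, 0, 0.032], [0, 0, 0]], [[0, 0, 0.016], [0, 0, 0]], [[0, 0, 0], [0, 0, 0]]], jaw=0.0)

```text
time: 20.32
tool_pos: [485.4, -360.3, 117.6]
tool_rot: [3.141, -0.0, -2.943]
contact_force: [-0.1, -0.3, -2.7]
width: 0.739
grasp_force: 67.5
```

shift_gripper(rows=[[[0, 0, 0.016], [0, 0, 0]], [[0, 0, 0], [0, 0, 0]]], jaw=0.0)

```text
time: 20.58
tool_pos: [485.4, -360.4, 116.6]
tool_rot: [3.141, -0.0, -2.943]
contact_force: [-0.5, 0.3, -3.2]
width: 0.739
grasp_force: 67.5
```

Converted, 0.8 mm is 0.0128.

shift_gripper(rows=[[[0, 0, 0.0128], [0, 0, 0]], [[0, 0, 0], [0, 0, 0]]], jaw=0.0)

```text
time: 20.82
tool_pos: [485.5, -360.4, 116.0]
tool_rot: [-3.142, 0.0, -2.943]
contact_force: [0.0, -0.5, -2.2]
width: 0.739
grasp_force: 67.8
```

shift_gripper(rows=[[[0, 0, 0.008], [0, 0, 0]], [[0, 0, 0], [0, 0, 0]]], jaw=0.0)

```text
time: 21.08
tool_pos: [485.5, -360.4, 115.9]
tool_rot: [-3.141, 0.0, -2.943]
contact_force: [-1.3, 1.1, 1.0]
width: 0.742
grasp_force: 68.2
```

shift_gripper(rows=[[[0, 0, 0], [0, 0, 0]], [[0, 0, 0], [0, 0, 0]], [[0, 0, 0], [0, 0, 0]], [[0, 0, 0], [0, 0, 0]]], jaw=1.0)

```text
time: 21.58
tool_pos: [485.5, -360.4, 115.3]
tool_rot: [-3.142, 0.0, -2.943]
contact_force: [0.2, -0.9, 0.8]
width: 1.003
grasp_force: 0.0
```

shift_gripper(rows=[[[0, 0, -0.16], [0, 0, 0]], [[0, 0, -0.32], [0, 0, 0]], [[0, 0, -0.64], [0, 0, 0]], [[0, 0, -0.64], [0, 0, 0]], [[0, 0, -0.32], [0, 0, 0]], [[0, 0, 0], [0, 0, 0]]], jaw=1.0)

```text
time: 22.32
tool_pos: [486.3, -361.2, 248.0]
tool_rot: [-3.138, 0.003, -2.943]
contact_force: [0.1, -0.4, 0.1]
width: 1.001
grasp_force: 0.0
```

Run:
```python
from h import *
for n in('wrist','scene','top'):
    d=grab(n);print(n,fit(n,(485,-360),105,152,5))
W=cloud(load('wrist'));print('A',fit('wrist',(456,-366),105,108,4))
c=load('scene')['image'][150:350,220:480];cv2.imwrite('pics/end.png',cv2.resize(c,None,fx=3,fy=3,interpolation=cv2.INTER_CUBIC))
```

```text
wrist (6064, array([ 485.1, -361.2]), array([ 64.3, 180. ]), 11.4, 'zmed', np.float64(151.3), 'z95', np.float64(152.5))
scene (392, array([ 483.8, -362.2]), array([ 66., 186.]), 11.5, 'zmed', np.float64(150.6), 'z95', np.float64(152.6))
top (175, array([ 485.5, -357.3]), array([ 64. , 179.6]), 11.7, 'zmed', np.float64(152.3), 'z95', np.float64(155.8))
A (11249, array([ 463.3, -365.3]), array([ 64.2, 195.5]), 11.4, 'zmed', np.float64(110.5), 'z95', np.float64(111.6))
```

View pics/end.png

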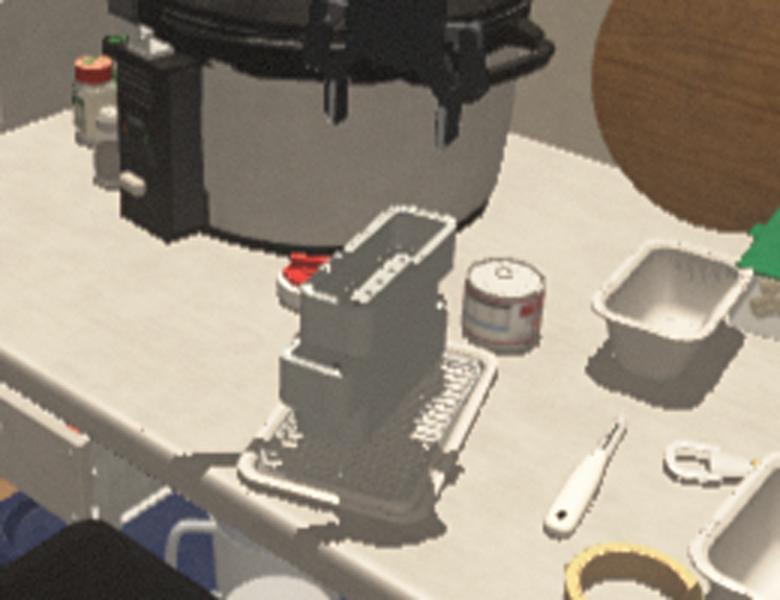

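The stack stands straight on the tray, with lips at 64, 108 and 152 mm and the middle box about 30 mm toward the robot. The gripper is clear, so I'm handing in.

```bash
python3 -c "
from workcell import robot, cam
print(robot.finish_job())"
```

```text
the job is handed in; nothing more can be done
None
```

All three boxes are stacked on the drip tray and the job is handed in at about 22 s: box_a is seated about 30 mm toward the robot, box_b is seated about 30 mm back over the base box, lips measure about 64, 108 and 152 mm, and I saw nothing else moved.

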